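# Tip-test the sealed ball tins and pull out the rattlers

### The job

Each sealed tin on the wooden stand holds a heavy steel ball packed in foam, but in one or two of the three the ball has come loose. Lift the tins and tip them end to end to feel which are loose inside, never turning one on end, on its side or over. Lay each loose one gently in the metal tray, flat on its floor, lid up, and leave each solid one lying in a slot of the stand, centred along it; do not disturb the jar, cup and round weight.

Things in the scene. Friction and masses are not known exactly. Their poses are not given: they have to be found in the camera images.
- tin_a: Plain sealed sheet-steel tin, a box 120 mm long (its x), 46 wide (its y), 44 high (its z, lid up); 0.25 to 0.42 kg in all. The three tins look alike; which are loose inside varies from run to run, whatever the name. Origin: centre of its underside. Starts lying in a stand slot, its x along the stand's x.
- tin_b: Tin just like tin_a. A loose tin holds a bare 36 mm steel ball of 0.17 to 0.21 kg that rolls freely along its length, up to 38 mm either way from the middle, once an end is lowered by 5 degrees or more, and starts at the middle.
- tin_c: Tin just like tin_a. A solid tin holds a ball of the same weight packed fast in foam: its weight is centred and nothing moves when it is tipped. One or two of the three tins are loose, the rest solid.
- stand: Fixed wooden board 150 (its x) by 300 (its y) by 12 mm thick, left or right of the robot's centre line. Three open-ended slots run along its x, centre lines at y = -95, 0, 95 mm, each between two battens 7 mm wide, 6 high, 54 mm apart. A tin in a slot rests on the board's top, at x about 0. Origin: centre of its underside, on the bench. z up.
- tray: Fixed low aluminium tray, open on top, on the other side from the stand: 186 (its x) by 256 mm (its y) outside, walls 3 mm thick, 20 high, floor 3 mm thick. Empty; two tins fit side by side, long axes along its x, about 110 mm apart in y. Origin: centre of its underside, on the bench. z up.
- jar: Bystander: glass jar with steel cap, 64 mm across, 90 mm high, beyond the work. Origin: centre of its underside.
- cup: Bystander: red plastic cup, 72 mm across, 95 mm high, beyond the work. Origin: centre of its underside.
- disc: Bystander: round dark steel weight, 72 mm across, 25 mm high, beyond the work. Origin: centre of its underside.
Not all that is in view belongs to the job. What is shaped like the tin_c but orange is not meant. What is shaped like the tin_a but orange is not meant.

How it is judged:
By the outcome, as a careful person would: the job done as asked, in the order asked, and still so for the second after the job is handed in, with the robot touching nothing.
It also fails if it takes over 70 s, if anything falls off the work surface, if the arm or the gripper's body presses on something with over 40 N, if the wrist force passes 120 N, or if a joint passes its speed limit or range.

### The arm

A 6-joint arm with a two-finger parallel gripper is mounted at the origin on the work surface. World frame = base frame: x ahead of the robot, y to its left, z up, the work surface at z = 0. Lengths are in m, angles in rad, forces in N, time in s.
With the tool pointing down it reaches from about 0.325 to 0.9 m from the base axis. Payload 6.1 kg.
Tool frame: the origin (TCP) lies between the finger pads; the fingertips stand 22 mm ahead of it and the grasp point (between the pads) lies 3 mm ahead of it; z points along the fingers, y is the line along which they close (so a half turn about z gives the same grasp; the last joint's range is limited). The gripper opens to 87 mm and grips with 3 to 60 N. Pads are 19 mm wide; open, the fingers measure 117 mm over their backs; the gripper's body (75 mm by 190 mm) begins 51 mm behind the grasp point.
Start: joints at [0.986, 0.22, 1.526, -0, 1.395, -0.126], TCP at [0.277, 0.56, 0.245] pointing down, gripper open.
Joint ranges: [-2.98, 2.98], [-0.91, 2.08], [0.09, 2.57], [-1.24, 4.39], [0.2, 2.65], [-2.68, 2.68]. Speed limits (rad/s): [2.57, 2.57, 3.01, 3.14, 3.14, 3.14].

### API

Orientations are given as [roll, pitch, yaw] about the fixed x, y, z axes, in that order (R = Rz(yaw) Ry(pitch) Rx(roll)).
In Python, from workcell import ctrl gives the robot as it stands.
- The arm moves only by the tool step_arm, never from a script. Its argument "motion" is a list of rows, each a list of 7 numbers: the shift along the tool's x, y, z in mm, then the turn, a rotation vector about the tool's x, y, z in degrees, then the opening, from 0 (shut) to 1 (fully open). In form: [[tx, ty, tz, rx, ry, rz, jaw], ...]. A call has 1 to 20 rows; each row shifts and turns the commanded pose from where the row before left it, along the tool's axes as they then stand; what a row does not reach is not made up. A row lasts 1/8 s, in which the tool goes at most 62.5 mm and 10.7 degrees, less where a joint would pass 70% of its speed; a pose out of reach is approached as far as the arm can. A call is refused whole if a number of a shift passes 62.5 or a number of a turn 10.7, either way. A call with a gripper value outside its range is refused whole. The fingers move at their own pace and stop on an object; "force" is the grip in N (left out, the last holds). Time passes only in rows, so rows that do not move let the fingers close. It gives the time, the measured TCP pose, the force, the opening and the grip force at its end, in the units of the state.
- ctrl.state(): the state, without advancing time (a new reading comes with each control period).
- ctrl.grab_frame(name): name is "side" or "top"; returns the picture (384x512x3 uint8, blue, green, red); there is no depth.
- ctrl.camera_params(name): a dict with "intrinsics" (3x3 intrinsics, pixels), "position" and "attitude" of the camera in the world. Camera axes: x right, y down, z forward; pixel columns grow to the right and rows downward; lengths in m; the calibration is good to about 2 mm. A picture is of the moment at which its call begins. camera_params takes no time and is no camera call.
- ctrl.finish_job(): hands the job in; it is judged then, once.
The state is a dict: "time": time; "q": joint angles; "joint_velocities": joint speeds; "joint_torque": joint torques, N m; "tcp_pos": TCP position; "tcp_rot": TCP orientation; "force": force on the tool from outside, world axes, zero at the start; "torque": the same for the moment, N m; "opening": opening from 0.0 (shut) to 1.0 (fully open); "finger_force": force on a finger pad.
Only numpy, scipy, OpenCV 4.12 (cv2) and the standard library are available. Lean on these libraries where they do the work, as an engineer would, in place of code of your own. Each camera call takes 0.05 s, during which the arm holds its last target. There are 200 camera calls.

## Working session

There is one attempt and no reset: what is moved stays moved. The work goes in short steps, Python scripts to look and compute and a tool call to move; the robot and the scene stay as the last step left them, time stands still between calls to the robot, and variables do not carry over. Pictures are saved under pics/ and viewed, at most 10 in all, crops included, and the job is handed in when it is done.

Besides the shell and the picture viewer there is one more tool, called after ">>>" as a command line: name --pt "numbers of a row" for each row, then --argument value for the rest. step_arm: Moves the arm, as the interface text tells. Its arguments: {"type":"object","properties":{"motion":{"type":"array"},"force":{"type":"number"}},"required":["motion"]}

```bash
mkdir -p pics; cat > h.py <<'E'
import numpy as np, cv2
from workcell import ctrl
from scipy.spatial.transform import Rotation as R
E
python3 - <<'E'
from h import *
for n in("top","side"):
    im=ctrl.grab_frame(n); cv2.imwrite(f"pics/{n}0.png",im); print(n,ctrl.camera_params(n))
s=ctrl.state(); print(s)
E
```

```text
top {'intrinsics': array([[456.83787171,   0.        , 246.41244539],
       [  0.        , 456.83787171, 193.45704309],
       [  0.        ,   0.        ,   1.        ]]), 'position': array([ 0.28958289, -0.10368791,  1.23101594]), 'attitude': array([-2.9620535 ,  0.01510813, -1.54780079])}
side {'intrinsics': array([[418.71675263,   0.        , 254.92079302],
       [  0.        , 418.71675263, 189.43448352],
       [  0.        ,   0.        ,   1.        ]]), 'position': array([-1.67057276e-05, -8.91083766e-01,  6.91176525e-01]), 'attitude': array([-2.18360262, -0.00243512, -0.56778457])}
{'time': 0.1, 'q': array([ 9.85914834e-01,  2.21159673e-01,  1.52748660e+00, -1.46670458e-05,
        1.39470314e+00, -1.26092329e-01]), 'joint_velocities': array([ 0.00205541, -0.00252443, -0.00098966,  0.00129859, -0.00097348,
        0.00159947]), 'joint_torque': array([ 1.51504395e-03, -4.95948887e+01, -3.88515115e+01,  7.01127481e-02,
        5.15247602e-02, -1.07324504e-05]), 'tcp_pos': array([0.27650421, 0.55993125, 0.24354428]), 'tcp_rot': array([-3.13984803e+00, -2.06606069e-04,  2.68280589e+00]), 'force': array([ 0.6987758 , -0.00991174, -0.2349811 ]), 'torque': array([ 0.02145616,  0.04962375, -0.02742379]), 'finger_force': 0.0, 'opening': 1.0005063485026486}
```

View pics/top0.png

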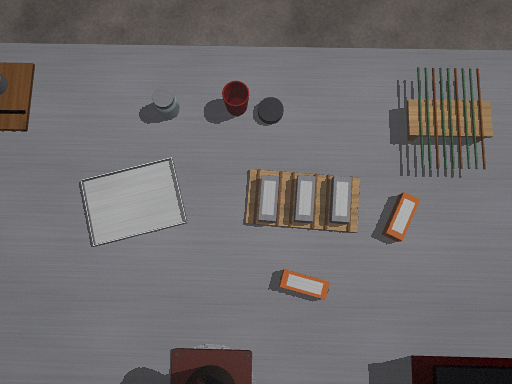

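View pics/side0.png

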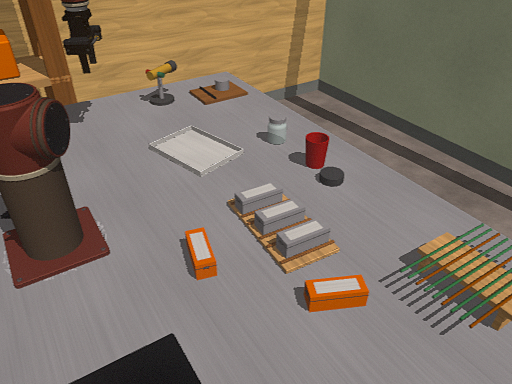

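The top view shows three grey tins on the stand at about (269,197), (305,198) and (341,200), with the tray at (133,201). The jar is at (165,102), the cup at (236,97) and the disc at (270,110). These could be taken for the tins: the orange boxes at (403,216) and (304,284). I reject both for their colour and because they lie off the stand, and choose the three grey ones. Next I measure and check a close crop.

```bash
cat >> h.py <<'E'
def ray(n,uv,z):
    p=ctrl.camera_params(n); M=R.from_euler('xyz',p['attitude']).as_matrix(); K=p['intrinsics']
    uv=np.atleast_2d(uv).astype(float); d=(M@np.linalg.inv(K)@np.c_[uv,np.ones(len(uv))].T).T
    o=p['position']; return (o+d*((z-o[2])/d[:,2])[:,None])
def rect(pts,n,z):
    w=ray(n,pts,z)[:,:2]; (c,s,a)=cv2.minAreaRect((w*1000).astype(np.float32)); 
    if s[0]<s[1]: s=s[::-1]; a+=90
    return np.round(c,1),np.round(s,1),round((a+90)%180-90,1)   # long-axis angle
E
python3 - <<'E'
from h import *
im=cv2.imread("pics/top0.png"); hsv=cv2.cvtColor(im,cv2.COLOR_BGR2HSV)
def big(m,amin):
    cs,_=cv2.findContours(m.astype(np.uint8)*255,cv2.RETR_EXTERNAL,cv2.CHAIN_APPROX_NONE)
    return [c[:,0] for c in cs if cv2.contourArea(c)>amin]
roi=np.zeros(im.shape[:2],bool); roi[150:250,230:370]=1
g=im.min(2)
for c in big((g>165)&roi,100): print("label",rect(c,"top",.056), c.mean(0))
wood=(hsv[...,1]>70)&(hsv[...,0]>8)&(hsv[...,0]<28)&roi
w=np.argwhere(wood)[:,::-1]; print("stand",rect(w,"top",.012))
wl=cv2.morphologyEx(wood.astype(np.uint8),cv2.MORPH_OPEN,np.ones((3,3)))
print("stand open",rect(np.argwhere(wl)[:,::-1],"top",.012))
for lo,n in((110,'a'),(125,'b'),(140,'c')):
    r2=np.zeros_like(roi); r2[150:255,70:195]=1
    cs=big((g>lo)&r2,1500)
    for c in cs: print("tray",lo,rect(c,"top",.003),rect(c,"top",.02))
print(g[200,75:100],g[200,170:200])
cr=lambda im,y0,y1,x0,x1,k:cv2.resize(im[y0:y1,x0:x1],None,fx=k,fy=k,interpolation=cv2.INTER_CUBIC)
cv2.imwrite("pics/crop1.png",np.vstack([cr(im,155,245,235,370,5)]))
print(ctrl.state()['opening'])
E
```

```text
label (array([ 494.6, -328.5]), array([87.7, 27.9]), -3.7) [341.44705882 198.61176471]
label (array([ 495.1, -234.1]), array([87.5, 27.9]), -3.6) [304.4375  198.59375]
stand (array([ 496.4, -232.1]), array([298.9, 150.5]), 86.5)
stand open (array([ 496.1, -232.1]), array([298.9, 149.8]), 86.5)
tray 110 (array([485.1, 236.3]), array([353.6, 288.7]), -88.7) (array([482.4, 231.6]), array([348.7, 284.7]), -88.7)
tray 125 (array([482.9, 229.4]), array([245.6, 179.7]), -74.4) (array([480.3, 224.8]), array([242.2, 177.2]), -74.4)
tray 140 (array([483.1, 228.9]), array([244.5, 179.7]), -74.4) (array([480.4, 224.3]), array([241.1, 177.2]), -74.4)
[122 120 121 119 119 121 116  64  68 109  88  97 147 161 160 160 158 157
 161 158 159 158 157 161 161] [159 157 159 159 160 160 160 159  91  95  99 183 101 121 120 119 120 119
 118 119 120 118 118 119 120 118 118 119 119 120]
1.0005063485026486
```

View pics/crop1.png

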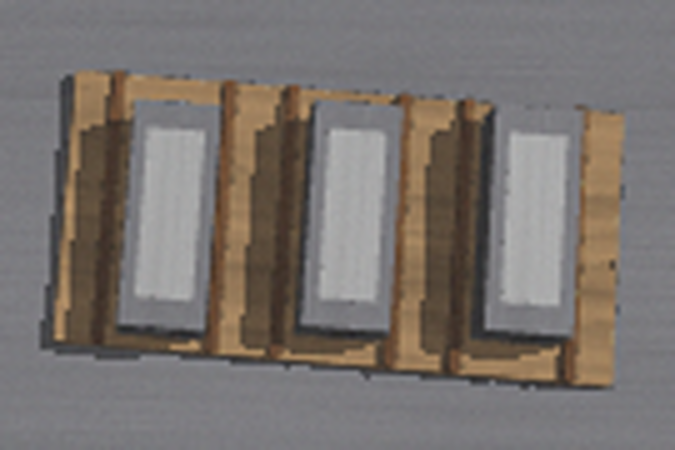

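The crop confirms three plain grey tins with pale labels, lying in the battened slots: left at about (170,213), middle at (345,215) and right at (530,218) in crop pixels. Neither orange box is among them. Next I work out the left tin, the slots and the first move.

```bash
cat >> h.py <<'E'
S0=np.array([496.2,-232.1]); SY=-3.5      # stand centre (mm), yaw (deg)
def slot(y): a=np.radians(SY); return S0+y*np.array([-np.sin(a),np.cos(a)])
def go(x,y,z,yaw):
    s=ctrl.state(); p=s['tcp_pos']*1000; M=R.from_euler('xyz',s['tcp_rot'])
    T=R.from_euler('xyz',[180,0,yaw],degrees=True)
    print("turn first",np.round((M.inv()*T).as_rotvec(degrees=True),2),"then shift",np.round(T.inv().apply(np.array([x,y,z])-p),1),"t",round(s['time'],2))
def ft(n=6):
    a=[]
    for _ in range(n): ctrl.grab_frame("side"); s=ctrl.state(); a.append(np.r_[s['force'],s['torque']])
    a=np.array(a); print("F",a.mean(0)[:3].round(2),"T",a.mean(0)[3:].round(3),"sdT",a.std(0)[3:].round(3),"open",round(s['opening'],3),"rot",np.degrees(s['tcp_rot']).round(2),"p",(s['tcp_pos']*1000).round(1),"t",round(s['time'],2))
E
python3 - <<'E'
from h import *
im=cv2.imread("pics/top0.png"); g=im.min(2)
print(g[197,255:285])
m=np.zeros_like(g); m[170:230,258:282]=(g[170:230,258:282]>150)*255
cs,_=cv2.findContours(m,cv2.RETR_EXTERNAL,cv2.CHAIN_APPROX_NONE)
c=max(cs,key=len)[:,0]; print(rect(c,"top",.056)); print([slot(y).round(1) for y in(95,0,-95)])
print("tray rim corners",ray("top",[[81,181],[172,158],[187,222],[93,245]],.02).round(4)[:,:2], ray("top",[[81,181],[172,158],[187,222],[93,245]],.02).mean(0))
go(500,-139,150,176.5)
E
```

```text
[ 44  39  47  61  63 100 122 120 159 166 166 164 163 166 165 161 166 164
 167 154 118 122 121  43  56  67  88  88  90  87]
(array([ 493.6, -139. ]), array([88.7, 29.7]), -3.1)
[array([ 502. , -137.3]), array([ 496.2, -232.1]), array([ 490.4, -326.9])]
tray rim corners [[0.5343 0.3708]
 [0.6035 0.1258]
 [0.4283 0.0765]
 [0.3617 0.3236]] [0.48193593 0.22416704 0.02      ]
turn first [ -0.1   -0.03 -22.79] then shift [-265.7 -684.    93.5] t 0.1
```

>>> step_arm --pt "0 0 0 0 0 -7.6 1" --pt "0 0 0 0 0 -7.6 1" --pt "0 0 0 0 0 -7.6 1" --pt "-18.5 -48.8 6.7 0 0 0 1" --pt "-18.5 -48.8 6.7 0 0 0 1" --pt "-18.5 -48.8 6.7 0 0 0 1" --pt "-18.5 -48.8 6.7 0 0 0 1" --pt "-18.5 -48.8 6.7 0 0 0 1" --pt "-18.5 -48.8 6.7 0 0 0 1" --pt "-18.5 -48.8 6.7 0 0 0 1" --pt "-18.5 -48.8 6.7 0 0 0 1" --pt "-18.5 -48.8 6.7 0 0 0 1" --pt "-18.5 -48.8 6.7 0 0 0 1" --pt "-18.5 -48.8 6.7 0 0 0 1" --pt "-18.5 -48.8 6.7 0 0 0 1" --pt "-18.5 -48.8 6.7 0 0 0 1" --pt "-18.5 -48.8 6.7 0 0 0 1" --pt "0 0 0 0 0 0 1" --force 40

```text
time: 2.35
tcp_pos: [0.4938, -0.1403, 0.1499]
tcp_rot: [-3.141, -0.001, 3.077]
force: [-0.3, 0.4, 0.3]
opening: 0.997
finger_force: 0.0
```

```bash
python3 -c "
from h import *
go(493.6,-139,45,176.5); ft(4)"
```

```text
turn first [-0.01 -0.06 -0.23] then shift [  0.2   1.3 104.9] t 2.35
F [ 0.18  0.75 -0.23] T [0.019 0.023 0.011] sdT [0.016 0.011 0.026] open 0.999 rot [ 1.7996e+02 -4.0000e-02  1.7655e+02] p [ 493.3 -136.3  150.5] t 2.55
```

>>> step_arm --pt "0 -1 40 0 0 0 1" --pt "0 0 40 0 0 0 1" --pt "0 0 20 0 0 0 1" --pt "0 0 5 0 0 0 1" --pt "0 0 0 0 0 0 1" --pt "0 0 0 0 0 0 0.4" --pt "0 0 0 0 0 0 0.2" --pt "0 0 0 0 0 0 0" --pt "0 0 0 0 0 0 0" --force 40

```text
time: 3.68
tcp_pos: [0.4938, -0.1384, 0.046]
tcp_rot: [-3.141, 0.0, 3.081]
force: [-0.3, -1.0, 0.2]
opening: 0.632
finger_force: 0.0
```

>>> step_arm --pt "0 0 0 0 0 0 0" --pt "0 0 0 0 0 0 0" --pt "0 0 0 0 0 0 0"

```text
time: 4.05
tcp_pos: [0.4937, -0.1384, 0.0458]
tcp_rot: [-3.142, 0.0, 3.081]
force: [-0.3, -0.2, 1.8]
opening: 0.525
finger_force: 40.0
```

Gripped. I lift it and tip it one way.

>>> step_arm --pt "0 0 -10 0 0 0 0" --pt "0 0 -30 0 0 0 0" --pt "0 0 -40 0 0 0 0" --pt "0 0 -25 0 0 0 0" --pt "0 0 0 0 0 0 0" --pt "0 0 0 0 4 0 0" --pt "0 0 0 0 4 0 0" --pt "0 0 0 0 4 0 0" --pt "0 0 0 0 0 0 0" --pt "0 0 0 0 0 0 0" --pt "0 0 0 0 0 0 0" --pt "0 0 0 0 0 0 0" --pt "0 0 0 0 0 0 0"

```text
time: 5.68
tcp_pos: [0.4937, -0.1384, 0.151]
tcp_rot: [-3.141, -0.209, 3.081]
force: [0.2, -0.2, -2.4]
opening: 0.525
finger_force: 40.0
```

```bash
python3 -c "
from h import *
ft(8)"
```

```text
F [ 0.04  0.12 -2.97] T [ 0.017 -0.174  0.012] sdT [0.024 0.017 0.025] open 0.524 rot [180.   -12.   176.51] p [ 493.7 -138.3  150.7] t 6.08
```

>>> step_arm --pt "0 0 0 0 -6 0 0" --pt "0 0 0 0 -6 0 0" --pt "0 0 0 0 -6 0 0" --pt "0 0 0 0 -6 0 0" --pt "0 0 0 0 0 0 0" --pt "0 0 0 0 0 0 0" --pt "0 0 0 0 0 0 0" --pt "0 0 0 0 0 0 0" --pt "0 0 0 0 0 0 0" --pt "0 0 0 0 0 0 0"

```text
time: 7.32
tcp_pos: [0.4938, -0.1383, 0.1507]
tcp_rot: [3.142, 0.209, 3.081]
force: [0.0, -0.9, -3.0]
opening: 0.526
finger_force: 40.0
```

```bash
python3 -c "
from h import *
ft(8)"
```

```text
F [ 0.13  0.13 -3.11] T [ 0.025  0.159 -0.014] sdT [0.041 0.027 0.02 ] open 0.527 rot [-180.     12.    176.51] p [ 493.7 -138.3  150.8] t 7.72
```

>>> step_arm --pt "0 0 0 0 6 0 0" --pt "0 0 0 0 6 0 0" --pt "0 0 0 0 0 0 0" --pt "0 0 0 0 0 0 0"

```text
time: 8.22
tcp_pos: [0.4935, -0.1381, 0.1503]
tcp_rot: [3.141, 0.001, 3.081]
force: [0.7, -0.3, -3.4]
opening: 0.525
finger_force: 40.0
```

```bash
python3 -c "
from h import *
ft(8)"
```

```text
F [-0.03  0.07 -3.18] T [ 0.043 -0.061  0.005] sdT [0.024 0.016 0.028] open 0.525 rot [-1.7999e+02  3.0000e-02  1.7650e+02] p [ 493.6 -138.3  150.9] t 8.62
```

>>> step_arm --pt "0 0 0 0 6 0 0" --pt "0 0 0 0 6 0 0" --pt "0 0 0 0 0 0 0" --pt "0 0 0 0 0 0 0" --pt "0 0 0 0 0 0 0" --pt "0 0 0 0 0 0 0" --pt "0 0 0 0 -6 0 0" --pt "0 0 0 0 -6 0 0" --pt "0 0 0 0 0 0 0" --pt "0 0 0 0 0 0 0"

```text
time: 9.88
tcp_pos: [0.4938, -0.1386, 0.1513]
tcp_rot: [-3.141, -0.001, 3.08]
force: [-0.1, 0.8, -2.9]
opening: 0.528
finger_force: 40.0
```

```bash
python3 -c "
from h import *
ft(8)"
```

```text
F [ 0.06  0.13 -3.18] T [ 0.032  0.045 -0.   ] sdT [0.035 0.031 0.021] open 0.523 rot [ 1.7999e+02 -4.0000e-02  1.7652e+02] p [ 493.8 -138.3  150.5] t 10.28
```

Torque at level shifts by about 0.11 Nm depending on which way it was last tipped, so the left tin looks loose. I take it to the tray.

```bash
python3 -c "
from h import *
go(467,278,60,195.6)"
```

```text
turn first [  0.02  -0.03 -19.08] then shift [-86.1 408.1  90.5] t 10.28
```

>>> step_arm --pt "0 0 0 0 0 -6.4 0" --pt "0 0 0 0 0 -6.4 0" --pt "0 0 0 0 0 -6.3 0" --pt "-4 20 0 0 0 0 0" --pt "-10 45 0 0 0 0 0" --pt "-10 50 0 0 0 0 0" --pt "-10 50 0 0 0 0 0" --pt "-10 50 0 0 0 0 0" --pt "-10 50 0 0 0 0 0" --pt "-10 50 10 0 0 0 0" --pt "-10 45 20 0 0 0 0" --pt "-8 30 20 0 0 0 0" --pt "-4 18 20 0 0 0 0" --pt "0 0 20 0 0 0 0" --pt "0 0 0 0 0 0 0"

```text
time: 12.15
tcp_pos: [0.4642, 0.278, 0.0588]
tcp_rot: [-3.141, -0.005, -2.869]
force: [-0.1, -0.1, -2.3]
opening: 0.531
finger_force: 40.0
```

```bash
python3 -c "
from h import *
ft(3); go(467,278,37,195.6)
cv2.imwrite('pics/p1.png',ctrl.grab_frame('side')[100:200,120:270].repeat(4,0).repeat(4,1))"
```

```text
F [-0.12 -0.16 -2.64] T [0.029 0.044 0.015] sdT [0.032 0.026 0.019] open 0.524 rot [ 1.7999e+02  6.0000e-02 -1.6443e+02] p [467.  278.2  61.7] t 12.3
turn first [ 0.01  0.06 -0.03] then shift [ 0.1 -0.2 24.7] t 12.3
```

View pics/p1.png

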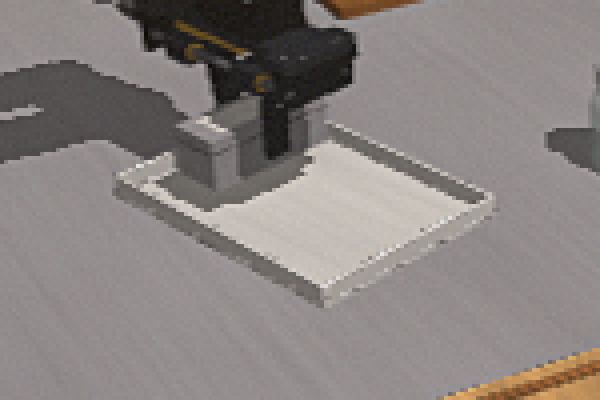

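The tin is held level over the far half of the tray, squared to the walls, with its near end at about (205,160) in the crop. I lower it gently.

>>> step_arm --pt "0 0 12 0 0 0 0" --pt "0 0 8 0 0 0 0" --pt "0 0 3 0 0 0 0" --pt "0 0 1 0 0 0 0" --pt "0 0 0.5 0 0 0 0" --pt "0 0 0 0 0 0 0"

```text
time: 13.1
tcp_pos: [0.4664, 0.2775, 0.0368]
tcp_rot: [-3.141, -0.001, -2.869]
force: [-6.2, -3.5, 5.1]
opening: 0.527
finger_force: 40.0
```

>>> step_arm --pt "0 0 0 0 0 0 0.6" --pt "0 0 0 0 0 0 0.8" --pt "0 0 0 0 0 0 0.8" --pt "0 0 -20 0 0 0 0.9" --pt "0 0 -40 0 0 0 1" --pt "0 0 -40 0 0 0 1" --pt "0 0 0 0 0 9.5 1" --pt "0 0 0 0 0 9.6 1" --pt "0 0 0 0 0 0 1"

```text
time: 14.22
tcp_pos: [0.4668, 0.2778, 0.1364]
tcp_rot: [3.141, 0.0, 3.082]
force: [-1.0, -0.3, -0.4]
opening: 1.0
finger_force: 0.0
```

```bash
python3 -c "
from h import *
go(495.1,-234.1,45,176.5)"
```

```text
turn first [0.01 0.02 0.1 ] then shift [ -59.5 -509.2   91.4] t 14.22
```

>>> step_arm --pt "-6 -50 0 0 0 0 1" --pt "-6 -55 0 0 0 0 1" --pt "-6 -55 0 0 0 0 1" --pt "-6 -55 0 0 0 0 1" --pt "-6 -55 0 0 0 0 1" --pt "-6 -55 0 0 0 0 1" --pt "-6 -55 0 0 0 0 1" --pt "-6 -55 0 0 0 0 1" --pt "-6 -50 0 0 0 0 1" --pt "-5.5 -24 0 0 0 0 1" --pt "0 0 40 0 0 0 1" --pt "0 0 35 0 0 0 1" --pt "0 0 14 0 0 0 1" --pt "0 0 2 0 0 0 0.5"

```text
time: 15.98
tcp_pos: [0.4948, -0.2331, 0.0445]
tcp_rot: [3.141, -0.002, 3.082]
force: [-0.3, -0.0, 0.1]
opening: 0.951
finger_force: 0.0
```

>>> step_arm --pt "0 0 0 0 0 0 0" --pt "0 0 0 0 0 0 0" --pt "0 0 0 0 0 0 0" --pt "0 0 0 0 0 0 0" --pt "0 0 0 0 0 0 0" --pt "0 0 0 0 0 0 0" --pt "0 0 0 0 0 0 0"

```text
time: 16.85
tcp_pos: [0.4955, -0.2339, 0.0458]
tcp_rot: [-3.142, 0.001, 3.081]
force: [-0.9, 1.3, 5.2]
opening: 0.523
finger_force: 40.0
```

>>> step_arm --pt "0 0 -10 0 0 0 0" --pt "0 0 -30 0 0 0 0" --pt "0 0 -40 0 0 0 0" --pt "0 0 -25 0 0 0 0" --pt "0 0 0 0 -6 0 0" --pt "0 0 0 0 -6 0 0" --pt "0 0 0 0 0 0 0" --pt "0 0 0 0 0 0 0" --pt "0 0 0 0 0 0 0" --pt "0 0 0 0 0 0 0" --pt "0 0 0 0 6 0 0" --pt "0 0 0 0 6 0 0" --pt "0 0 0 0 0 0 0" --pt "0 0 0 0 0 0 0"

```text
time: 18.6
tcp_pos: [0.4951, -0.2336, 0.1497]
tcp_rot: [3.141, 0.001, 3.081]
force: [-0.2, -0.3, -3.6]
opening: 0.523
finger_force: 40.0
```

```bash
python3 -c "
from h import *
ft(8)"
```

```text
F [ 0.02 -0.09 -3.22] T [0.033 0.008 0.002] sdT [0.015 0.018 0.028] open 0.522 rot [-1.7999e+02  3.0000e-02  1.7650e+02] p [ 495.  -234.   150.4] t 19.0
```

>>> step_arm --pt "0 0 0 0 6 0 0" --pt "0 0 0 0 6 0 0" --pt "0 0 0 0 0 0 0" --pt "0 0 0 0 0 0 0" --pt "0 0 0 0 0 0 0" --pt "0 0 0 0 0 0 0" --pt "0 0 0 0 -6 0 0" --pt "0 0 0 0 -6 0 0" --pt "0 0 0 0 0 0 0" --pt "0 0 0 0 0 0 0"

```text
time: 20.25
tcp_pos: [0.4952, -0.2342, 0.1508]
tcp_rot: [-3.141, -0.001, 3.08]
force: [0.4, 0.5, -4.0]
opening: 0.525
finger_force: 40.0
```

```bash
python3 -c "
from h import *
ft(8)"
```

```text
F [ 0.02  0.23 -3.64] T [ 0.027 -0.003 -0.014] sdT [0.026 0.017 0.022] open 0.527 rot [ 1.7999e+02 -3.0000e-02  1.7653e+02] p [ 495.3 -233.8  150. ] t 20.65
```

The middle tin reads 0.008 against -0.003 Nm, so nothing moves inside and it is solid. I return it to its slot, centred.

>>> step_arm --pt "-1 1 20 0 0 0 0" --pt "0 0 40 0 0 0 0" --pt "0 0 30 0 0 0 0" --pt "0 0 10 0 0 0 0" --pt "0 0 3 0 0 0 0" --pt "0 0 1.5 0 0 0 0" --pt "0 0 0 0 0 0 0" --pt "0 0 0 0 0 0 0"

```text
time: 21.65
tcp_pos: [0.4968, -0.2334, 0.0467]
tcp_rot: [-3.141, 0.001, 3.081]
force: [1.0, 0.9, -3.7]
opening: 0.53
finger_force: 40.0
```

>>> step_arm --pt "0 0 0.6 0 0 0 0" --pt "0 0 0 0 0 0 0.6" --pt "0 0 0 0 0 0 0.8" --pt "0 0 0 0 0 0 1" --pt "0 0 0 0 0 0 1" --pt "0 0 -20 0 0 0 1" --pt "0 0 -40 0 0 0 1" --pt "0 0 -20 0 0 0 1" --pt "0 -45 0 0 0 0 1" --pt "0 -48 0 0 0 0 1" --pt "0 0 0 0 0 0 1"

```text
time: 23.02
tcp_pos: [0.4903, -0.3289, 0.1255]
tcp_rot: [-3.14, 0.001, 3.077]
force: [0.1, 0.6, 0.0]
opening: 1.002
finger_force: 0.0
```

```bash
python3 -c "
from h import *
ft(2)
go(494.6,-328.5,45,176.5)"
```

```text
F [ 0.23  0.05 -0.08] T [ 0.086  0.021 -0.036] sdT [0.003 0.007 0.003] open 0.999 rot [ 1.7995e+02 -3.0000e-02  1.7644e+02] p [ 490.2 -325.8  124.8] t 23.12
turn first [ 0.05 -0.03 -0.06] then shift [-4.6 -2.4 79.8] t 23.12
```

>>> step_arm --pt "-4.5 -2 35 0 0 0 1" --pt "0 0 32 0 0 0 1" --pt "0 0 11 0 0 0 1" --pt "0 0 1.5 0 0 0 0.5" --pt "0 0 0 0 0 0 0" --pt "0 0 0 0 0 0 0" --pt "0 0 0 0 0 0 0" --pt "0 0 0 0 0 0 0" --pt "0 0 0 0 0 0 0" --pt "0 0 0 0 0 0 0" --pt "0 0 0 0 0 0 0"

```text
time: 24.5
tcp_pos: [0.4951, -0.3282, 0.0461]
tcp_rot: [-3.141, 0.0, 3.081]
force: [-0.7, 1.3, 5.6]
opening: 0.523
finger_force: 40.0
```

>>> step_arm --pt "0 0 -10 0 0 0 0" --pt "0 0 -30 0 0 0 0" --pt "0 0 -40 0 0 0 0" --pt "0 0 -25 0 0 0 0" --pt "0 0 0 0 -6 0 0" --pt "0 0 0 0 -6 0 0" --pt "0 0 0 0 0 0 0" --pt "0 0 0 0 0 0 0" --pt "0 0 0 0 0 0 0" --pt "0 0 0 0 0 0 0" --pt "0 0 0 0 6 0 0" --pt "0 0 0 0 6 0 0" --pt "0 0 0 0 0 0 0" --pt "0 0 0 0 0 0 0"

```text
time: 26.25
tcp_pos: [0.495, -0.3277, 0.1501]
tcp_rot: [3.141, 0.001, 3.081]
force: [0.2, -0.7, -4.6]
opening: 0.526
finger_force: 40.0
```

```bash
python3 -c "
from h import *
ft(8)"
```

```text
F [ 0.02 -0.11 -3.53] T [ 0.038 -0.043 -0.014] sdT [0.01  0.039 0.031] open 0.521 rot [-1.7999e+02  2.0000e-02  1.7649e+02] p [ 494.7 -328.2  150.8] t 26.65
```

>>> step_arm --pt "0 0 0 0 6 0 0" --pt "0 0 0 0 6 0 0" --pt "0 0 0 0 0 0 0" --pt "0 0 0 0 0 0 0" --pt "0 0 0 0 0 0 0" --pt "0 0 0 0 0 0 0" --pt "0 0 0 0 -6 0 0" --pt "0 0 0 0 -6 0 0" --pt "0 0 0 0 0 0 0" --pt "0 0 0 0 0 0 0"

```text
time: 27.9
tcp_pos: [0.4948, -0.3283, 0.1511]
tcp_rot: [-3.141, -0.001, 3.08]
force: [-0.4, 0.4, -3.5]
opening: 0.525
finger_force: 40.0
```

```bash
python3 -c "
from h import *
ft(8); go(496.8,172,60,195.6)"
```

```text
F [ 0.09 -0.06 -3.51] T [ 0.039  0.057 -0.007] sdT [0.031 0.018 0.018] open 0.527 rot [ 1.7999e+02 -3.0000e-02  1.7653e+02] p [ 495.1 -328.   150.4] t 28.3
turn first [  0.02  -0.03 -19.07] then shift [-136.1  481.1   90.4] t 28.3
```

The right tin goes from -0.043 to +0.057 Nm, so it is loose too and goes to the tray.

>>> step_arm --pt "0 0 0 0 0 -6.4 0" --pt "0 0 0 0 0 -6.4 0" --pt "0 0 0 0 0 -6.3 0" --pt "-4 20 0 0 0 0 0" --pt "-12 45 0 0 0 0 0" --pt "-14 50 0 0 0 0 0" --pt "-14 50 0 0 0 0 0" --pt "-14 50 0 0 0 0 0" --pt "-14 50 0 0 0 0 0" --pt "-14 50 0 0 0 0 0" --pt "-14 50 0 0 0 0 0" --pt "-14 50 10 0 0 0 0" --pt "-13 40 20 0 0 0 0" --pt "-9 26 20 0 0 0 0" --pt "0 0 20 0 0 0 0" --pt "0 0 20 0 0 0 0" --pt "0 0 0 0 0 0 0" --pt "0 0 0 0 0 0 0"

```text
time: 30.55
tcp_pos: [0.4965, 0.1722, 0.0614]
tcp_rot: [3.142, 0.001, -2.87]
force: [0.6, -0.4, -2.4]
opening: 0.524
finger_force: 40.0
```

```bash
python3 -c "
from h import *
ft(3); go(496.8,172,37,195.6)"
```

```text
F [-0.06 -0.23 -3.79] T [0.05  0.048 0.   ] sdT [0.009 0.028 0.027] open 0.521 rot [-1.7999e+02  1.2000e-01 -1.6442e+02] p [497.2 172.   61.9] t 30.7
turn first [-0.01  0.12 -0.02] then shift [ 0.4  0.1 24.9] t 30.7
```

>>> step_arm --pt "0 0 12 0 0 0 0" --pt "0 0 8 0 0 0 0" --pt "0 0 2.5 0 0 0 0" --pt "0 0 1 0 0 0 0" --pt "0 0 0.5 0 0 0 0" --pt "0 0 0 0 0 0 0"

```text
time: 31.45
tcp_pos: [0.4959, 0.1716, 0.0371]
tcp_rot: [-3.142, -0.002, -2.869]
force: [-6.5, -1.5, 5.6]
opening: 0.526
finger_force: 40.0
```

Contact is light, so I release and retreat high and to the side for a last look.

>>> step_arm --pt "0 0 0 0 0 0 0.6" --pt "0 0 0 0 0 0 0.8" --pt "0 0 0 0 0 0 0.8" --pt "0 0 -20 0 0 0 0.9" --pt "0 0 -40 0 0 0 1" --pt "0 0 -50 0 0 0 1" --pt "0 0 -50 0 0 0 1" --pt "20 -50 0 0 0 0 1" --pt "20 -55 0 0 0 0 1" --pt "20 -55 0 0 0 0 1" --pt "20 -40 0 0 0 0 1" --pt "0 0 0 0 0 0 1"

```text
time: 32.95
tcp_pos: [0.473, -0.045, 0.1968]
tcp_rot: [-3.141, 0.0, -2.874]
force: [0.2, 0.3, -0.4]
opening: 1.001
finger_force: 0.0
```

```bash
python3 - <<'E'
from h import *
im=ctrl.grab_frame("top"); cv2.imwrite("pics/top1.png",im); cv2.imwrite("pics/side1.png",ctrl.grab_frame("side")); g=im.min(2)
cs,_=cv2.findContours((g>163).astype(np.uint8),cv2.RETR_EXTERNAL,cv2.CHAIN_APPROX_NONE)
for c in cs:
    a=cv2.contourArea(c)
    if 200<a<600: c=c[:,0]; print(a,c.mean(0).round(),rect(c,"top",.056 if c[:,0].mean()>200 else .047))
s=ctrl.state(); print(s['time'],s['tcp_pos'])
E
```

```text
376.0 [304. 284.] (array([ 273.7, -232.5]), array([88.5, 29.4]), 75.6)
351.5 [403. 216.] (array([ 452.7, -486. ]), array([88.8, 29.3]), -24.6)
250.5 [110. 201.] (array([474.8, 279.4]), array([74.2, 31.4]), 15.6)
372.0 [305. 197.] (array([ 496.1, -233.5]), array([91.6, 31.4]), -3.2)
283.5 [150. 192.] (array([499.6, 171.9]), array([82.8, 31.2]), 15.8)
33.05 [ 0.47333485 -0.04250039  0.19673632]
```

View pics/top1.png

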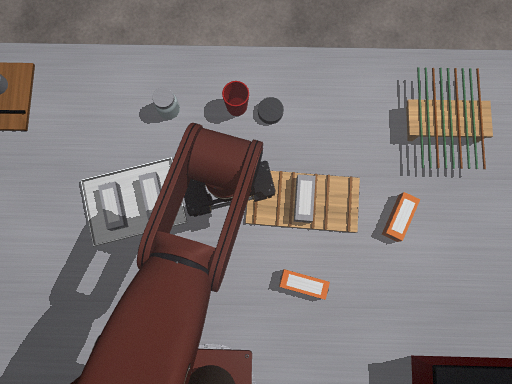

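View pics/side1.png

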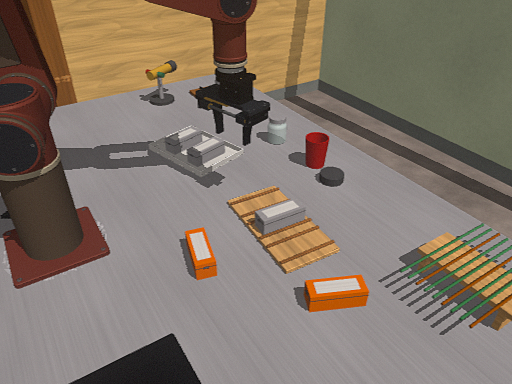

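The last pictures show two tins flat and lid up in the tray (top view (110,201) and (150,192)). The solid one lies centred in the middle slot (305,197), within about 1 mm of the slot centre. The jar, cup and disc have not moved, and the gripper is clear, so I hand in.

```bash
python3 -c "
from h import *
print(ctrl.finish_job())"
```

```text
the job is handed in; nothing more can be done
None
```

The job is handed in: the left and right tins felt loose and lie flat, lid up in the tray, the solid middle tin lies centred in the middle slot, and the jar, cup and weight were not touched (about 33 s of the 70 s used).

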